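Crank the laser power-meter stage up to its height index and clamp it

TASK

Get the power-meter detector ready for the laser output check: pick up the loose crank by its handle, fit it fully down on the upright screw end of the lift stage, and wind the carriage up until its pointer is level with the index pointer on the rule. Then swing the clamp lever on the guide post clockwise to its stop to lock the height; leave the crank on the screw, and do not shift the index or the things standing round about.

Things in the scene. Friction and masses are not known exactly. Their poses are not given: they have to be found in the camera images.
- stage: Lift stage fixed on the table. Origin on the table, x away from the robot, y left. Dark base 110 x 297 mm, middle 9 mm to -y. Lead screw at y=-85 mm between rods under an alloy top plate (56 mm deep, y -155 to -31, top z=200). Guide post, 16 mm thick, 175 mm tall, at y=+95. Between them rides a carriage with the detector, a black 60 mm disc facing -x at y=+18, top at most 225 mm high.
- screw_end (a point): Foot of the screw's drive end: on its axis, on the 42 mm dark collar, 204 mm above the table. A 16 mm stub rises 31 mm from here (top 9 mm a cone to 7 mm). A 6 mm cross pin, 40 mm long, goes through it, its centre 7 mm up. The point's x axis lies along the pin and turns with the screw.
- screw (a joint): Turning angle of the lead screw, rad, growing clockwise seen from above; clockwise lifts the carriage 12 mm per full turn (2 pi). Stiff (about 0.2 N m) and it stays where it is left. Range 0 to 31.4. The claws have up to a quarter turn of free play on the pin.
- crank: Loose dark crank, 0.29 kg, standing on its hub. Origin: centre of the hub's underside; z up, x along the arm to the handle. Hub 44 mm wide, 47 high, bore 19 wide, 34 deep. Lower end: claws at +x and -x, 20 wide, 13 high, wide gaps at +y and -y for the screw's cross pin: with the arm within 40 deg of square to the pin it drops fully on, origin at screw_end. The claws push the pin round.
- crank_handle (a point): Mid-height of the crank's upright black handle, 62 mm from the hub axis, 82 mm above the crank's origin. A barrel 23 mm thick, 49 to 114 mm above that origin (arm below it, 34 to 47 mm); it revolves on its own upright pin against slight friction (0.02 N m), so a hand holding it can keep its direction while it goes round.
- carriage_tip (a point): Tip of the dark carriage pointer that points to the stage's -y, towards the upright steel rule at the right end of the stage (rule facing the robot). It rises with the carriage.
- index_tip (a point): Tip of the opposing pointer on the small dark index clip on the same rule, that marks the height wanted; always above the carriage pointer at the start. The clip holds by friction (8 N). The pointers are level when both tips are at the same height; they pass 10 mm from each other without touching.
- lock_lever (a joint): Angle of the clamp lever, rad: at 0 it points to the robot (the stage's -x, turned 15 deg towards -y); grows clockwise seen from above to the stop at 1.40, where it points left and a little to the robot and is clamped. Starts slack, under 0.2. Turns with about 0.12 N m and stays where it is left.
- lever_knob (a point): Middle of the upright black knob (18 mm across, 34 mm tall, this point 19 mm above its lower end) at the end of the clamp lever, 76 mm from the post axis. It rises with the carriage. The lever's bar runs from the knob's foot to the post, its upper face 9 mm below this point.
- lever_pivot (a point): Point on the axis of the guide post about which the lever turns, at the knob's mid-height; rises with the carriage.
- bud_tub: Bystander: clear 61 mm tub of cotton buds, 81 mm tall, behind the stage. Origin under its centre.
- prism_case: Bystander: round black and grey screw case, 41 mm across, 25 mm high, right of the stage. Origin under its centre.
- test_rod: Bystander: white and black focusing rod on a round foot, 26 mm across, 83 mm tall, behind the stage. Origin under its centre.
- strips_box: Bystander: small carton 26 x 62 x 78 mm standing behind the stage. Origin under its centre.
Mind the look-alikes: they are no part of the job. Of the things shaped like the crank, the dark steel one is meant.

How it is judged (in metres and radians):
On the way, in this order (a step that is already met when the one before it is completed fails the run):
1. the crank is fitted fully down on the screw end, the carriage still well below the index and the clamp slack (horizontal distance between crank and screw_end below 0.005 m and z of crank in the frame of screw_end between -0.004 and 0.006 m and z of carriage_tip in the frame of index_tip below -0.008 m and value of joint lock_lever below 0.6 rad), for 0.1 s.
2. with the crank on, the carriage has been wound level with the index while the clamp is still slack (horizontal distance between crank and screw_end below 0.006 m and z of crank in the frame of screw_end below 0.009 m and z of carriage_tip in the frame of index_tip between -0.004 and 0.004 m and value of joint lock_lever below 0.6 rad), for 0.2 s.
At the end, for the whole second after the job is handed in: The crank sits upright and fully down on the screw end (within 5 mm sideways, 6 mm in height), at rest; the two pointers are level within 4 mm; the clamp lever is turned clockwise to within 0.15 rad of its stop (horizontal distance between crank and screw_end below 0.005 m and z of crank in the frame of screw_end between -0.004 and 0.006 m and angle between crank's own z axis and vertical below 0.12 rad and z of carriage_tip in the frame of index_tip between -0.004 and 0.004 m and value of joint lock_lever above 1.25 rad and linear speed of crank below 0.02 m/s); the robot touches nothing.
It fails at once if the index clip is shifted by more than 4 mm (distance of index_tip from where it was at the start of the episode above 0.004 m).
It fails at once if a bystander is shifted by more than 30 mm (distance of any of bud_tub, prism_case, test_rod, strips_box from where it was at the start of the episode above 0.03 m).
It also fails if it takes over 72 s, if anything falls off the work surface, if the arm or the gripper's body presses on something with over 40 N, if the wrist force passes 120 N, or if a joint passes its speed limit or range.

ROBOT

A 7-joint arm with a two-finger parallel gripper is mounted at the origin on a cart in front of the work surface, level with it; the furniture and walls round the work are solid. World frame = base frame: x ahead of the robot, y to its left, z up, the work surface at z = 0. Lengths are in mm, angles in rad, forces in N, time in s.
With the tool pointing down it reaches from about 425 to 950 mm from the base axis. Payload 4.7 kg.
Tool frame: the origin (TCP) lies on the centre line of the jaws, within the pads' length; the fingertips stand tcp_to_tips ahead of it and the grasp point (between the pads) is the TCP (tcp_to_tips is the distance from the TCP to the fingertips, in mm); z points along the fingers, y is the line along which they close (so a half turn about z gives the same grasp; the last joint's range is limited). The gripper opens to 87 mm and grips with 3 to 60 N. Pads are 19 mm wide; open, the fingers measure 117 mm over their backs; the gripper's body (75 mm by 190 mm) begins 51 mm behind the grasp point.
Start: joints at [-1.133, 0.469, -0.049, 1.532, 0.024, 1.141, -0.082], TCP at [303.736, 602.82, 241.573] pointing down, gripper open.
Joint ranges: [-2.59, 2.59], [-0.33, 1.99], [-1.39, 1.29], [0.1, 2.45], [-1.04, 4.18], [0.21, 1.99], [-2.66, 2.66]. Speed limits (rad/s): [2.57, 2.57, 3.14, 3.14, 3.14, 3.14, 3.14].

INTERFACE

Orientations are given as a rotation vector (axis times angle).
In Python, from rig import * gives the robot as it stands.
- The arm moves only by the shell command python3 -m inch 'ROWS'. ROWS is JSON, a list that holds one entry, the list of rows, each a list of 7 numbers: the shift along the tool's x, y, z in units of 40 mm (1.0 is 40 mm), then the turn, a rotation vector about the tool's x, y, z in units of 5 degrees (1.0 is 5 degrees), then the closure, from 0 (fully open) to 1 (shut). A call has 1 to 10 rows; each row is the pose to reach, as a shift and turn from the pose commanded when the call began, along the tool's axes at that moment; what a row does not reach only later rows make up. A row lasts 1/8 s, in which the tool goes at most 62.5 mm and 10.7 degrees, less where a joint would pass 70% of its speed; a pose out of reach is approached as far as the arm can. A call with a gripper value outside its range is refused whole. The fingers move at their own pace and stop on an object; the grip force is fixed at half the most. Time passes only in rows, so rows that repeat a pose let the fingers close. It gives the time, the measured TCP pose, the force, the opening and the grip force at its end, in the units of the state.
- get_state(): the state, without advancing time (a new reading comes with each control period).
- grab_frame(name): name is "scene" or "top" or "wrist"; returns a dict with "pixels" (384x512x3 uint8, red, green, blue), "range_z" (384x512 float32, mm along the optical axis (not along the pixel's ray), 0 where there is no reading), "fx", "fy", "cx", "cy" (pixels), "R" (3x3) and "t" (3): a world point X has camera coordinates R X + t. Camera axes: x right, y down, z forward; pixel columns grow to the right and rows downward; lengths in mm; the calibration is good to about 2 mm. A picture is of the moment at which its call begins.
- finish_job(): hands the job in; it is judged then, once.
The state is a dict: "clock": time; "joint_positions": joint angles; "joint_vel": joint speeds; "tau": joint torques, N m; "position": TCP position; "tool_rot": TCP orientation; "ft_force": force on the tool from outside, world axes, zero at the start; "moment": the same for the moment, N m; "width": finger opening in mm; "grip_force": force on a finger pad.
Only numpy, scipy, OpenCV 4.12 (cv2) and the standard library are available. Lean on these libraries where they do the work, as an engineer would, in place of code of your own. Each camera call takes 0.05 s, during which the arm holds its last target. There are 200 camera calls.

## Working session

There is one attempt and no reset: what is moved stays moved. The work goes in short steps, Python scripts to look and compute and a shell command to move; the robot and the scene stay as the last step left them, time stands still between calls to the robot, and variables do not carry over. Pictures are saved under pics/ and viewed, at most 10 in all, crops included, and the job is handed in when it is done.

```bash
mkdir -p pics; ls
cat > h.py <<'E'
from rig import *
import numpy as np, cv2
from scipy.spatial.transform import Rotation as Ro
def grab(n,f=None):
    d=grab_frame(n)
    if f: cv2.imwrite('pics/'+f,cv2.cvtColor(d['pixels'],cv2.COLOR_RGB2BGR))
    return d
def cloud(d):
    z=d['range_z'];v,u=np.indices(z.shape)
    c=np.stack([(u-d['cx'])/d['fx']*z,(v-d['cy'])/d['fy']*z,z],-1)
    P=(c-d['t'])@d['R']; P[z==0]=np.nan
    return P
def proj(d,X):
    c=np.asarray(d['R'])@np.asarray(X)+d['t']; return d['fx']*c[0]/c[2]+d['cx'],d['fy']*c[1]/c[2]+d['cy']
E
python3 - <<'E'
from h import *
s=get_state();print({k:np.round(v,3) for k,v in s.items()})
a=grab('scene');b=grab('top')
np.savez('s0.npz',**a);np.savez('t0.npz',**b)
im=np.vstack([cv2.resize(x['pixels'],(400,300)) for x in (a,b)])
cv2.imwrite('pics/a.png',cv2.cvtColor(cv2.resize(a['pixels'],(800,600),interpolation=2),4))
cv2.imwrite('pics/b.png',cv2.cvtColor(cv2.resize(b['pixels'],(800,600),interpolation=2),4))
E
```

```text
pics
{'clock': np.float64(0.0), 'joint_positions': array([-1.133,  0.469, -0.049,  1.534,  0.024,  1.141, -0.082]), 'joint_vel': array([ 0.001,  0.   , -0.001,  0.001,  0.001, -0.   ,  0.   ]), 'tau': array([ 1.0000e-03, -5.0797e+01, -8.0000e-02, -2.3616e+01, -6.1000e-02,
        3.8000e-02,  0.0000e+00]), 'position': array([303.523, 602.277, 240.515]), 'tool_rot': array([-7.270e-01, -3.056e+00,  3.000e-03]), 'ft_force': array([ 0.03 , -0.064, -0.213]), 'moment': array([-0.021,  0.006, -0.011]), 'grip_force': np.float64(0.0), 'width': np.float64(86.93)}
```

View pics/a.png

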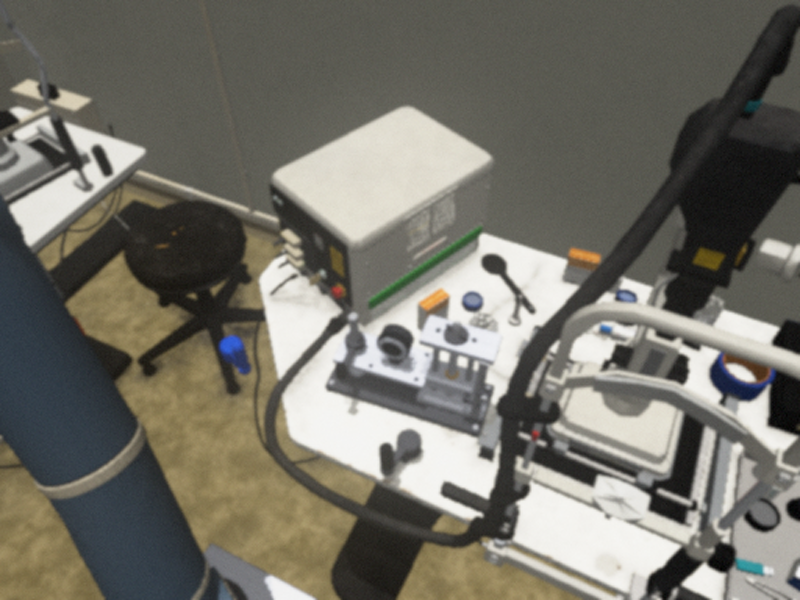

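View pics/b.png

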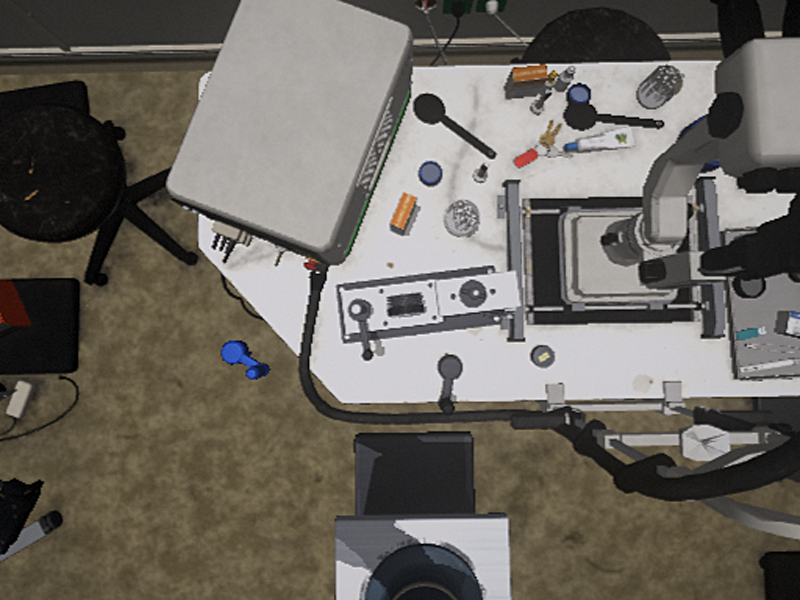

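Run:
```python
from h import *
b=dict(np.load('t0.npz'));P=cloud(b)
print(b['R'],b['t'],b['fx'])
k=512/800
for n,(u,v) in dict(hub=(450,365),handle=(446,405),post=(358,309),knob=(367,354),det=(392,300),stub=(472,293),plate=(450,285),rule=(511,270),table=(420,380),case=(542,356),spoon=(440,110),strips=(404,213),rod=(481,172),bud=(462,217),blue=(235,352)).items():
    print(n,np.round(P[int(v*k),int(u*k)]),)
c=b['pixels'][160:270,195:360]
cv2.imwrite('pics/c.png',cv2.cvtColor(cv2.resize(c,None,fx=4.8,fy=4.8,interpolation=cv2.INTER_CUBIC),4))
```

```text
[[-0.01904598 -0.99978614 -0.00805822]
 [-0.99768058  0.01953143 -0.06520731]
 [ 0.06535075  0.00679759 -0.9978392 ]] [ 46.7357332  575.3265057  986.78390098] 348.4185851320568
hub [431. -57.  45.]
handle [370. -42. 112.]
post [531.  96. 175.]
knob [459.  87. 136.]
det [544.  45. 146.]
stub [549. -75. 234.]
plate [564. -47. 197.]
rule [ 600. -172.   39.]
table [400.  -2.  -2.]
case [ 443. -224.   24.]
spoon [914. -52.   0.]
strips [699.  21.  78.]
rod [ 778. -120.   44.]
bud [707. -89.   1.]
blue [461. 328.  45.]
```

View pics/c.png

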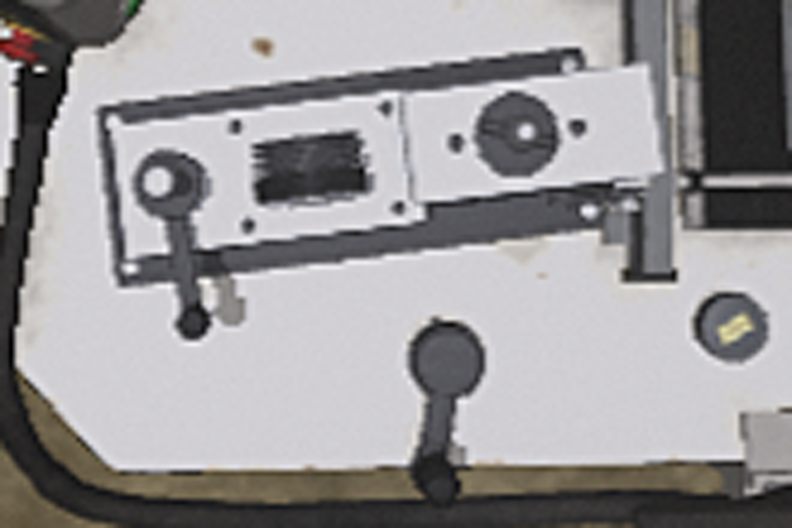

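```bash
cat >> h.py <<'E'
def rows(pos,R):
    """shift/turn from current measured pose to target, in row units"""
    s=get_state();R0=Ro.from_rotvec(s['tool_rot'])
    d=R0.inv().apply(np.array(pos)-s['position'])/40
    w=(R0.inv()*R).as_rotvec(degrees=True)/5
    return np.round(np.r_[d,w],3)
def tool(az=0,tilt=0):
    """tool y along world y turned by az deg; tilt>0: body leans to +x(away), fingers point to robot"""
    return Ro.from_euler('z',az,degrees=True)*Ro.from_euler('y',tilt,degrees=True)*Ro.from_matrix(np.array([[-1,0,0],[0,1,0],[0,0,-1.]]).T)
E
python3 - <<'E'
import rig;print([x for x in dir(rig) if x[0]!='_'], getattr(rig,'tcp_to_tips',None))
from h import *
b=dict(np.load('t0.npz'));P=cloud(b)
x,y,z=P[...,0],P[...,1],P[...,2]
def fit(m,n):
    q=P[m]; (cx,cy),r=cv2.minEnclosingCircle(q[:,:2].astype(np.float32)); print(n,len(q),np.round(np.median(q,0),1),np.round([cx,cy,r],1))
def reg(x0,x1,y0,y1,z0,z1): return (x>x0)&(x<x1)&(y>y0)&(y<y1)&(z>z0)&(z<z1)
fit(reg(400,480,-100,-20,40,50),'hub')
fit(reg(340,400,-80,0,100,125),'handle')
fit(reg(500,560,70,120,165,185),'post')
fit(reg(440,500,60,110,115,160),'knob')
fit(reg(500,600,-120,-40,202,210),'collar')
fit(reg(500,600,-120,-40,226,245),'stubtop')
q=P[reg(480,640,-170,0,190,201)]; print('plate',np.round(cv2.minAreaRect(q[:,:2].astype(np.float32)),1) if 0 else cv2.minAreaRect(q[:,:2].astype(np.float32)))
m=reg(560,1200,50,600,60,600);print('box',np.nanmax(z[m]),np.nanmin(x[m]),np.nanmin(y[m]),np.nanmax(y[m]))
m=reg(350,900,-700,-180,60,600);print('right',np.nanmax(z[m]),np.nanmin(x[m]),np.nanmax(y[m]))
w=grab('wrist');s=get_state()
R0=Ro.from_rotvec(s['tool_rot']).as_matrix()
Rw=np.array(w['R']);c=-Rw.T@w['t'];print('cam in tool',R0.T@(c-s['position']),(Rw@R0).round(2),w['fx'],w['cx'],w['cy'])
a=dict(np.load('s0.npz'));print('scene cam',-np.array(a['R']).T@a['t'],a['fx'])
print(rows([490,-60,420],tool()))
E
```

```text
['Unreachable', 'finish_job', 'get_state', 'grab_frame', 'tcp_to_tips'] 19.0
hub 201 [425.3 -54.2  45.7] [422.  -54.7  24.4]
handle 64 [365.5 -43.9 112. ] [363.9 -44.5  11.5]
post 33 [529.2 100.4 173.9] [530.3 100.4   7.8]
knob 41 [456.1  87.2 133.7] [455.8  86.9   8.7]
collar 157 [550.3 -76.6 203.2] [552.5 -84.9  39.5]
stubtop 33 [549.2 -77.5 230.5] [549.5 -77.8   7.1]
plate ((548.3082275390625, -86.82670593261719), (59.31450271606445, 124.31775665283203), 5.815516948699951)
box 270.27458788029656 560.0199287889095 50.008747078102324 362.4219141758148
right 599.976346998423 350.00126577865313 -180.57080129463003
cam in tool [  65.35726624   -0.22284742 -143.22748911] [[ 0.    1.    0.  ]
 [-0.97  0.   -0.25]
 [-0.25  0.    0.97]] 267.5663077150048 253.84747791203012 188.08897151351636
scene cam [ -40.60201555 -265.59810111  993.880678  ] 401.6609213320942
[-1.1615e+01 -1.2698e+01 -4.4620e+00 -1.7000e-02 -3.0000e-03 -5.3490e+00]
```

```bash
python3 -m inch '[[[-2,-2,-3,0,0,0,0],[-4,-4,-4.5,0,0,-2,0],[-6,-6,-4.5,0,0,-4,0],[-8,-8,-4.5,0,0,-5.3,0],[-10,-10,-4.5,0,0,-5.3,0],[-11.6,-12.7,-4.5,0,0,-5.3,0],[-11.6,-12.7,-4.5,0,0,-5.3,0],[-11.6,-12.7,-4.5,0,0,-5.3,0],[-11.6,-12.7,-4.5,0,0,-5.3,0],[-11.6,-12.7,-4.5,0,0,-5.3,0]]]'
python3 - <<'E'
from h import *
print(rows([515,-125,350],tool(0,-30)))
E
```

```text
clock: 1.4
position: [464.2, 39.7, 409.4]
tool_rot: [0.006, 3.141, 0.001]
ft_force: [2.3, 0.1, 0.0]
width: 87.3
grip_force: 0.0
[-1.286 -4.112  1.484 -0.007 -5.995 -0.047]
```

```bash
python3 -m inch '[[[-0.6,-2,0.7,0,-2,0,0],[-1.3,-4.1,1.5,0,-4,0,0],[-1.3,-4.1,1.5,0,-6,0,0],[-1.3,-4.1,1.5,0,-6,0,0],[-1.3,-4.1,1.5,0,-6,0,0]]]'
python3 - <<'E'
from h import *
w=grab('wrist');np.savez('w1.npz',**w)
cv2.imwrite('pics/d.png',cv2.cvtColor(cv2.resize(w['pixels'],(800,600),interpolation=2),4))
E
```

```text
clock: 2.02
position: [515.7, -122.0, 349.4]
tool_rot: [0.005, 2.618, -0.001]
ft_force: [0.1, 0.9, 0.7]
width: 86.8
grip_force: 0.0
```

View pics/d.png

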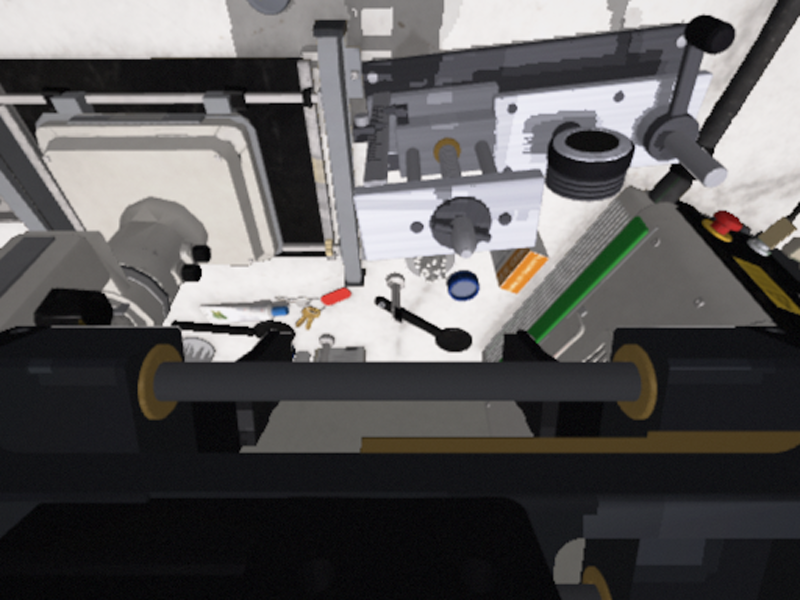

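Run:
```python
from h import *
w=dict(np.load('w1.npz'))
P=cloud(w)
c=w['pixels'][45:125,222:322]; e=w['pixels'][112:168,262:332]
A=cv2.resize(c,(800,640)[:1]+(640,),interpolation=cv2.INTER_CUBIC)[:, :480]
B=cv2.resize(e,(480*70//70,384),interpolation=cv2.INTER_CUBIC)[:,:]
im=np.zeros((600,800,3),np.uint8)
A=cv2.resize(w['pixels'][48:123,222:272],(400,600),interpolation=cv2.INTER_CUBIC)
B=cv2.resize(w['pixels'][115:165,270:320],(400,400),interpolation=cv2.INTER_CUBIC)
im[:,:400]=A;im[:400,400:]=B
cv2.imwrite('pics/e.png',cv2.cvtColor(im,4))
```

```text
(no output)
```

View pics/e.png

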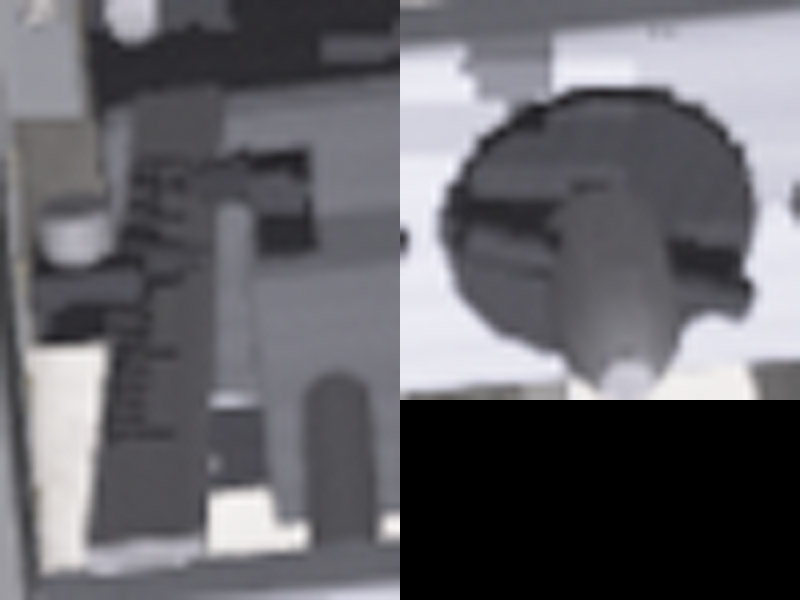

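Run:
```python
from h import *
w=dict(np.load('w1.npz'));P=cloud(w)
R=w['R'];c=-R.T@w['t']
def onz(u,v,z):
    r=R.T@np.array([(u-w['cx'])/w['fx'],(v-w['cy'])/w['fy'],1]); return (c+r*(z-c[2])/r[2])
a=onz(313.1,152,211);b=onz(278,145.6,211);print('pin',a,b,np.degrees(np.arctan2(a[1]-b[1],a[0]-b[0])),np.linalg.norm(a-b))
np.set_printoptions(linewidth=250,suppress=True)
for nm,k in(('x',0),('y',1),('z',2)):
    print(nm);print(P[64:92:2,226:264:2,k].round(0).astype(int))
# stub, plate check
x,y,z=P[...,0],P[...,1],P[...,2]
m=(x>500)&(x<600)&(y>-120)&(y<-40)&(z>202.5)&(z<206); print('collar',np.median(P[m],0),cv2.minEnclosingCircle(P[m][:,:2].astype(np.float32)))
m=(x>500)&(x<600)&(y>-120)&(y<-40)&(z>229)&(z<240); print('top',np.median(P[m],0),m.sum())
```

```text
pin [558.02508019 -60.21282215 211.        ] [549.71791999 -97.82001425 211.        ] 77.54379523787738 38.513761282333235
x
[[                 542                  542                  543                  543                  537                  532                  528                  527 -9223372036854775808                  527                  527
                   526                  532                  532                  532                  532                  532                  532                  532]
 [                 545                  545                  546                  545                  535                  535                  527                  527                  527                  527                  527
                   527                  535                  517                  535                  535                  535                  535                  535]
 [                 549                  548                  549                  548                  549                  537                  528                  5
[... 15517 characters left out ...]
           91                   91                   92                   91]
 [                 116                  118                  119                  117                  117                  128                  128                  130                  129                  130                  130
                   126                   31                   30                   92                   92                   91                   91                   91]]
collar [545.76823237 -81.76116709 204.36865313] ((554.3118286132812, -79.69751739501953), 33.54270935058594)
top [550.05438752 -80.64519624 232.81887179] 120<stdin>:9: RuntimeWarning: invalid value encountered in cast
```

Run:
```python
from h import *
print(rows([385,-44,220],tool(0,20)), np.round(get_state()['joint_positions'],2))
```

```text
[ 4.4720e+00  1.9250e+00  1.1650e+00 -2.0000e-03  1.0009e+01 -2.6000e-02] [-0.3  -0.12  0.47  2.08 -0.06  0.66  1.78]
```

```bash
python3 -m inch '[[[0.8,0.5,0,0,2,0,0],[1.8,1,0,0,4,0,0],[2.8,1.5,0.3,0,6,0,0],[3.6,1.9,0.7,0,8,0,0],[4.47,1.92,1.16,0,10,0,0],[4.47,1.92,1.16,0,10,0,0],[4.47,1.92,1.16,0,10,0,0],[4.47,1.92,1.16,0,10,0,0]]]'
python3 - <<'E'
from h import *
print(rows([364,-44,87],tool(0,20)), np.round(get_state()['joint_positions'],2))
E
```

```text
clock: 3.08
position: [385.2, -45.2, 221.3]
tool_rot: [-0.006, -2.798, -0.002]
ft_force: [0.2, -0.5, -0.1]
width: 87.0
grip_force: 0.0
[-0.633  0.024  3.34   0.027  0.063 -0.042] [-0.33  0.21  0.39  2.03 -0.06  1.27  1.66]
```

Run:
```python
from h import *
for n in('wrist','top'):
    w=grab(n);P=cloud(w);x,y,z=P[...,0],P[...,1],P[...,2]
    m=(x>330)&(x<400)&(y>-80)&(y<-10)&(z>106)&(z<122)
    q=P[m]; print(n,len(q)); 
    if len(q)>3: print(np.round(np.median(q,0),1),cv2.minEnclosingCircle(q[:,:2].astype(np.float32)))
    if n=='wrist': cv2.imwrite('pics/f.png',cv2.cvtColor(w['pixels'],4))
```

```text
wrist 388
[368.5 -45.8 113.4] ((368.2867431640625, -45.76640319824219), 11.40695858001709)
top 0
```

```bash
python3 -m inch '[[[-0.2,0.02,1,0,0,0,0],[-0.4,0.02,2,0,0,0,0],[-0.6,0.02,2.8,0,0,0,0],[-0.63,0.02,3.34,0,0,0,0],[-0.63,0.02,3.34,0,0,0,0],[-0.63,0.02,3.34,0,0,0,0]]]'
python3 - <<'E'
from h import *
print(rows([364,-44,87],tool(0,20)), np.round(get_state()['joint_positions'],2))
E
```

```text
clock: 3.92
position: [363.4, -44.3, 86.4]
tool_rot: [-0.006, -2.795, -0.002]
ft_force: [0.3, 1.0, 0.3]
width: 86.6
grip_force: 0.0
[-0.009  0.007 -0.018  0.022  0.033 -0.046] [-0.28  0.39  0.36  2.19 -0.14  0.93  1.74]
```

```bash
python3 -m inch '[[[-0.08,-0.03,-0.03,0,0,0,0],[-0.08,-0.03,-0.03,0,0,0,0.5],[-0.08,-0.03,-0.03,0,0,0,1],[-0.08,-0.03,-0.03,0,0,0,1],[-0.08,-0.03,-0.03,0,0,0,1],[-0.08,-0.03,-0.03,0,0,0,1],[-0.08,-0.03,-0.03,0,0,0,1],[-0.08,-0.03,-0.03,0,0,0,1]]]'
python3 - <<'E'
from h import *
print(rows([367,-45,147],tool(0,20)))
E
```

```text
clock: 4.92
position: [365.7, -45.4, 85.4]
tool_rot: [-0.006, -2.792, -0.001]
ft_force: [0.0, -0.4, 0.6]
width: 25.1
grip_force: 0.0
[ 4.960e-01  1.000e-02 -1.458e+00  1.800e-02 -1.000e-03 -4.500e-02]
```

```bash
python3 -m inch '[[[0,0,0,0,0,0,1],[0,0,0,0,0,0,1],[0.1,0,-0.3,0,0,0,1],[0.25,0,-0.73,0,0,0,1],[0.5,0,-1.46,0,0,0,1],[0.5,0,-1.46,0,0,0,1],[0.5,0,-1.46,0,0,0,1]]]'
python3 - <<'E'
from h import *
w=grab('top','g0.png');P=cloud(w);x,y,z=P[...,0],P[...,1],P[...,2]
cv2.imwrite('pics/g.png',cv2.cvtColor(cv2.resize(w['pixels'][130:290,190:390],(750,600),interpolation=2),4))
m=(x>390)&(x<470)&(y>-100)&(y<-10)&(z>50)&(z<125);print(m.sum(),np.round(np.percentile(P[m],[5,50,95],axis=0),1))
print(get_state()['ft_force'],get_state()['moment'])
E
```

```text
clock: 5.8
position: [366.4, -45.3, 147.0]
tool_rot: [-0.006, -2.792, -0.001]
ft_force: [0.6, 0.1, -3.1]
width: 22.2
grip_force: 30.0Traceback (most recent call last):
  File "<stdin>", line 4, in <module>
    return _quantile_unchecked(
        a, q, axis, out, overwrite_input, method, keepdims, weights)
    return _ureduce(a,
                    func=_quantile_ureduce_func,
    ...<5 lines>...
                    overwrite_input=overwrite_input,
                    method=method)
    r = func(a, **kwargs)
    result = _quantile(arr,
                       quantiles=q,
    ...<2 lines>...
                       out=out,
                       weights=wgt)
    slices_having_nans = np.isnan(arr[-1, ...])
                                  ~~~^^^^^^^^^
IndexError: index -1 is out of bounds for axis 0 with size 0
```

View pics/g.png

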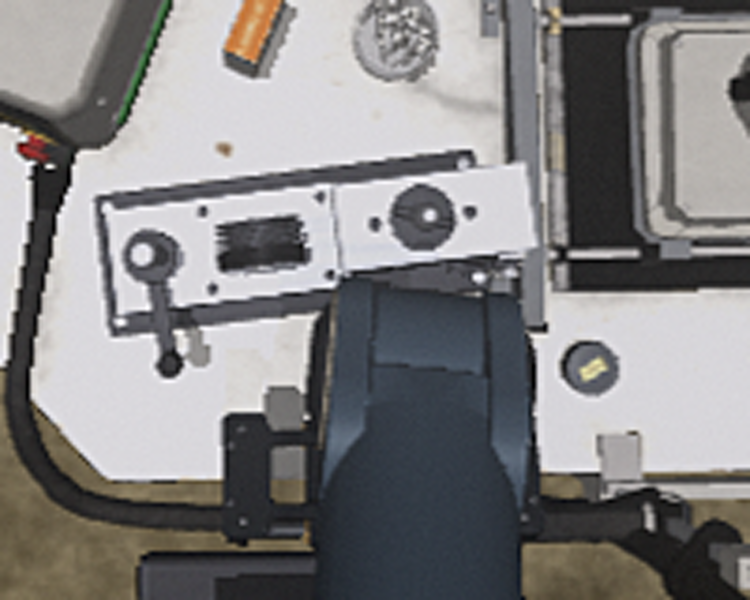

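Run:
```python
from h import *
w=dict(np.load('w1.npz'));R=w['R'];c=-R.T@w['t']
def onz(u,v,z):
    r=R.T@np.array([(u-w['cx'])/w['fx'],(v-w['cy'])/w['fy'],1]); return (c+r*(z-c[2])/r[2])
print(onz(298.5,162.2,235),onz(294.6,142.5,204))
b=dict(np.load('t0.npz'))
R=b['R'];c=-R.T@b['t'];w=b
# crop c: stub tip bright (526,130), collar (515,133)
f=lambda u,v:(u/4.8+195,v/4.8+160)
print(onz(*f(526,130),235),onz(*f(515,133),204),onz(*f(447,358),47),onz(*f(437,480),114))
```

```text
[552.44212463 -79.16268102 235.        ] [550.76567037 -79.75376492 204.        ]
[548.99055999 -80.32984445 235.        ] [549.14479863 -79.20594845 204.        ] [427.08967721 -56.97208233  47.        ] [368.00660705 -44.07262822 114.        ]
```

Run:
```python
from h import *
s=get_state();print(rows([488,-68,337],Ro.from_rotvec(s['tool_rot'])),rows([380,-48,337],Ro.from_rotvec(s['tool_rot'])))
```

```text
[-1.23  -0.553 -5.515  0.     0.     0.   ] [ 1.308 -0.064 -4.587  0.     0.     0.   ]
```

```bash
python3 -m inch '[[[0.3,0,-1,0,0,0,1],[0.6,0,-2.1,0,0,0,1],[0.9,0,-3.2,0,0,0,1],[1,-0.06,-4.2,0,0,0,1],[0.6,-0.15,-4.8,0,0,0,1],[-0.1,-0.3,-5.1,0,0,0,1],[-0.8,-0.45,-5.35,0,0,0,1],[-1.23,-0.55,-5.5,0,0,0,1],[-1.23,-0.55,-5.5,0,0,0,1],[-1.23,-0.55,-5.5,0,0,0,1]]]'
python3 - <<'E'
from h import *
w=grab('scene');np.savez('s2.npz',**w)
u,v=proj(w,[550,-80,270]);u,v=int(u),int(v);print(u,v)
t=grab('top');np.savez('t2.npz',**t);v2,u2=map(int,reversed(proj(t,[540,-80,240])))
im=np.hstack([cv2.resize(w['pixels'][v-45:v+45,u-50:u+30],(400,450),interpolation=2),cv2.resize(t['pixels'][v2-45:v2+45,u2-40:u2+40],(400,450),interpolation=2)])
cv2.imwrite('pics/h.png',cv2.cvtColor(im,4));print(u2,v2)
print(get_state()['ft_force'],get_state()['moment'],get_state()['width'])
E
```

```text
clock: 7.1
position: [487.3, -67.8, 336.2]
tool_rot: [-0.006, -2.79, -0.001]
ft_force: [-0.3, -0.3, -2.4]
width: 22.1
grip_force: 30.0
294 196
304 190
[-0.11379615  0.18796935 -2.03236987] [ 0.02374076 -0.43993372 -0.01913539] 22.086782836053526
```

View pics/h.png

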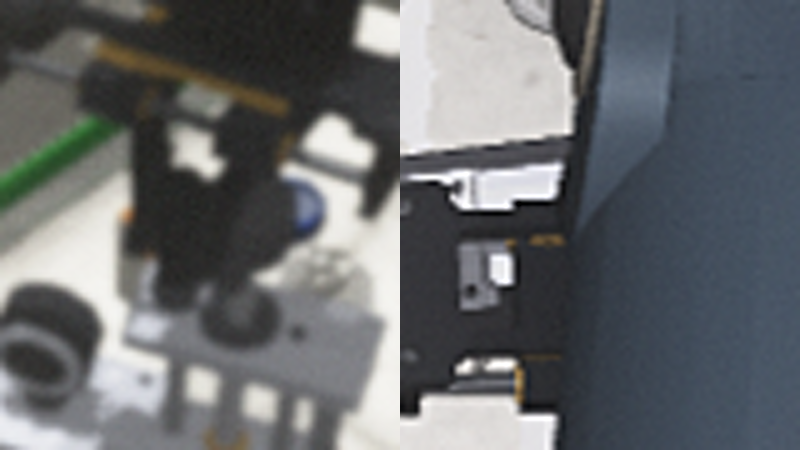

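Run:
```python
from h import *
w=dict(np.load('s2.npz'));P=cloud(w);x,y,z=P[...,0],P[...,1],P[...,2]
m=(x>505)&(x<600)&(y>-125)&(y<-45)&(z>236)&(z<330)
q=P[m];v,u=np.nonzero(m)
np.set_printoptions(linewidth=250,suppress=True,threshold=9999)
o=np.argsort(q[:,2]);print(len(q));print(np.c_[u,v,q.round(0)][o][::4])
a=dict(np.load('s0.npz'));Pa=cloud(a);x,y,z=Pa[...,0],Pa[...,1],Pa[...,2]
for n,mm in dict(stub=(x>530)&(x<580)&(y>-100)&(y<-60)&(z>215)&(z<240),hub=(x>390)&(x<460)&(y>-90)&(y<-20)&(z>40)&(z<55)).items(): print(n,mm.sum(),Pa[mm].mean(0),Pa[mm].min(0),Pa[mm].max(0))
```

```text
247
[[290. 209. 527. -79. 250.]
 [290. 208. 527. -79. 253.]
 [286. 206. 528. -68. 254.]
 [287. 205. 529. -70. 258.]
 [291. 207. 527. -81. 258.]
 [291. 206. 527. -81. 262.]
 [290. 206. 524. -79. 264.]
 [289. 204. 528. -75. 265.]
 [292. 205. 528. -83. 265.]
 [296. 205. 532. -91. 266.]
 [296. 204. 533. -90. 268.]
 [297. 204. 533. -93. 269.]
 [292. 204. 527. -83. 270.]
 [297. 203. 534. -92. 272.]
 [292. 203. 528. -82. 273.]
 [291. 203. 526. -80. 274.]
 [291. 202. 528. -79. 274.]
 [292. 201. 531. -80. 275.]
 [295. 202. 531. -88. 276.]
 [302. 198. 548. -99. 278.]
 [298. 201. 534. -94. 279.]
 [302. 197. 548. -98. 281.]
 [297. 200. 534. -91. 282.]
 [301. 198. 542. -98. 284.]
 [294. 200. 529. -86. 284.]
 [302. 196. 547. -98. 285.]
 [294. 199. 529. -85. 287.]
 [293. 199. 527. -84. 289.]
 [290. 201. 518. -80. 290.]
 [301. 196. 541. -98. 292.]
 [294. 198. 528. -85. 292.]
 [290. 200. 519. -80. 292.]
 [303. 190. 559. -95. 293.]
 [303. 191. 556. -96. 293.]
 [294. 197. 530. -85. 294.]
 [292. 198. 525. -82. 294.]
 [295. 196. 533. -86. 295.]
 [289. 201. 513. -79. 295.]
 [290. 199. 519. -79. 295.]
 [29
[... 202 characters left out ...]
. 553. -90. 297.]
 [291. 198. 521. -81. 297.]
 [296. 195. 535. -87. 297.]
 [295. 189. 550. -78. 297.]
 [290. 198. 520. -79. 297.]
 [293. 191. 543. -77. 297.]
 [298. 190. 550. -86. 297.]
 [300. 188. 558. -88. 297.]
 [295. 195. 533. -85. 297.]
 [298. 188. 556. -84. 298.]
 [299. 193. 542. -92. 298.]
 [301. 189. 556. -91. 298.]
 [297. 189. 551. -83. 298.]
 [297. 193. 540. -88. 298.]
 [292. 193. 535. -77. 299.]
 [296. 192. 541. -84. 299.]]
stub 48 [547.71331267 -77.13859901 225.47757024] [542.2094962  -84.72496266 215.15220158] [556.23633051 -61.21989679 236.53736033]
hub 228 [420.80355299 -54.51954979  45.91235706] [390.71843759 -75.75404239  40.01283039] [447.49585167 -33.06495813  52.31726064]
```

Run:
```python
from h import *
from scipy.optimize import least_squares
def fit(P,m,r,c0):
    q=P[m][:,:2]; s=least_squares(lambda c:np.hypot(*(q-c).T)-r,c0,loss='soft_l1'); print(len(q),s.x.round(1),np.abs(s.fun).mean().round(2))
P=cloud(dict(np.load('s2.npz')));x,y,z=P[...,0],P[...,1],P[...,2]
fit(P,(x>522)&(x<600)&(y>-125)&(y<-55)&(z>252)&(z<291),22,(550,-78))
for f in('s0.npz',):
    P=cloud(dict(np.load(f)));x,y,z=P[...,0],P[...,1],P[...,2]
    fit(P,(x>530)&(x<560)&(y>-100)&(y<-65)&(z>216)&(z<225),8,(550,-78))
    fit(P,(x>390)&(x<460)&(y>-90)&(y<-30)&(z>6)&(z<40),22,(425,-55))
    m=(x>390)&(x<460)&(y>-90)&(y<-30)&(z>44)&(z<49); print(P[m].mean(0),cv2.minEnclosingCircle(P[m][:,:2].astype(np.float32)))
```

```text
112 [548.6 -76.4] 0.79
16 [551.5 -76.2] 0.6
58 [427.2 -53.7] 0.77
[421.42334977 -54.48899649  46.52146163] ((418.74847412109375, -52.321327209472656), 27.921661376953125)
```

Run:
```python
from h import *
s=get_state();R=Ro.from_rotvec(s['tool_rot'])
for z in(312,303,287):print(rows([489.2,-68,z],R))
```

```text
[-0.254 -0.004  0.568  0.     0.     0.   ]
[-0.332 -0.004  0.779  0.     0.     0.   ]
[-0.469 -0.004  1.155  0.     0.     0.   ]
```

```bash
python3 -m inch '[[[-0.1,0,0.15,0,0,0,1],[-0.17,0,0.35,0,0,0,1],[-0.25,0,0.57,0,0,0,1],[-0.29,0,0.67,0,0,0,1],[-0.33,0,0.78,0,0,0,1],[-0.33,0,0.78,0,0,0,1]]]'
```

```text
clock: 7.95
position: [489.8, -67.9, 302.9]
tool_rot: [-0.006, -2.792, -0.001]
ft_force: [-0.0, -0.4, -2.1]
width: 22.3
grip_force: 30.0
```

```bash
python3 -m inch '[[[-0.04,0,0.1,0,0,0,1],[-0.08,0,0.2,0,0,0,1],[-0.12,0,0.3,0,0,0,1],[-0.14,0,0.36,0,0,0,1],[-0.14,0,0.36,0,0,0,1]]]'
python3 - <<'E'
from h import *
from scipy.optimize import least_squares
P=cloud(grab('scene'));x,y,z=P[...,0],P[...,1],P[...,2]
m=(x>535)&(x<572)&(y>-100)&(y<-65)&(z>225)&(z<290);print(np.percentile(P[m][:,2],[10,30,50,70,90]).round(1))
q=P[(x>522)&(x<600)&(y>-125)&(y<-55)&(z>208)&(z<245)][:,:2]
print(least_squares(lambda c:np.hypot(*(q-c).T)-22,(550,-78),loss='soft_l1').x)
s=get_state();print(s['ft_force'],s['moment'])
E
```

```text
clock: 8.57
position: [490.1, -68.0, 289.2]
tool_rot: [-0.006, -2.792, -0.002]
ft_force: [-2.9, -0.4, 5.5]
width: 21.8
grip_force: 30.0
[231.4 244.3 249.  250.2 251.4]
[551.66019579 -76.22877967]
[-2.99357456  0.9643624   5.7884321 ] [ 0.15138533  0.56122763 -0.05119424]
```

```bash
cat >> h.py <<'E'
def circ(a0,a1,n=10,r=62,t=20):
    t=np.radians(t);o=np.radians(a0)
    for k in range(1,n+1):
        a=np.radians(a0+(a1-a0)*k/n);dx=r*(np.cos(a)-np.cos(o))/40;dy=r*(np.sin(a)-np.sin(o))/40
        print([float(round(v,2)) for v in(-np.cos(t)*dx,dy,-np.sin(t)*dx)])
E
python3 - <<'E'
from h import *
for f in('t0.npz','s0.npz'):
    P=cloud(dict(np.load(f)));x,y,z=P[...,0],P[...,1],P[...,2]
    m=(x>400)&(x<760)&(y>-330)&(y<130)&(z>240)&(z<800);q=P[m];print(f,len(q));
    if len(q): print(np.percentile(q,[0,5,50,95,100],axis=0).round())
circ(169.5,19.5)
E
```

```text
t0.npz 4131
[[ 400. -330.  240.]
 [ 485. -328.  257.]
 [ 695. -311.  470.]
 [ 754.  123.  591.]
 [ 760.  130.  607.]]
s0.npz 5207
[[ 400. -330.  240.]
 [ 416. -328.  258.]
 [ 543. -305.  635.]
 [ 718.  114.  739.]
 [ 760.  130.  757.]]
[-0.12, 0.38, -0.04]
[-0.32, 0.72, -0.12]
[-0.61, 0.99, -0.22]
[-0.95, 1.18, -0.34]
[-1.32, 1.26, -0.48]
[-1.7, 1.24, -0.62]
[-2.06, 1.12, -0.75]
[-2.38, 0.9, -0.87]
[-2.63, 0.6, -0.96]
[-2.81, 0.23, -1.02]
```

```bash
python3 -m inch '[[[-0.12,0.38,-0.04,0,0,0,1],[-0.32,0.72,-0.12,0,0,0,1],[-0.61,0.99,-0.22,0,0,0,1],[-0.95,1.18,-0.34,0,0,0,1],[-1.32,1.26,-0.48,0,0,0,1],[-1.7,1.24,-0.62,0,0,0,1],[-2.06,1.12,-0.75,0,0,0,1],[-2.38,0.9,-0.87,0,0,0,1],[-2.63,0.6,-0.96,0,0,0,1],[-2.81,0.23,-1.02,0,0,0,1]]]'
python3 - <<'E'
from h import *
for f in('t0.npz','s0.npz'):
    P=cloud(dict(np.load(f)));x,y,z=P[...,0],P[...,1],P[...,2]
    for x0 in range(400,760,40):
        m=(x>x0)&(x<x0+40)&(y>-330)&(y<-120)&(z>280)&(z<800);print(x0,P[m][:,1].max().round() if m.any() else None,end=' ')
print(get_state()['ft_force'],get_state()['moment'],get_state()['joint_positions'].round(2))
circ(19.5,-130.5)
E
```

```text
clock: 9.88
position: [609.2, -57.7, 288.7]
tool_rot: [-0.003, -2.788, -0.005]
ft_force: [-5.2, 3.2, 5.9]
width: 22.1
grip_force: 30.0
400 -259.0 440 None 480 None 520 -289.0 560 -283.0 600 -284.0 640 -316.0 680 -305.0 720 -305.0 400 -259.0 440 -276.0 480 -289.0 520 -282.0 560 -282.0 600 -281.0 640 -315.0 680 -315.0 720 None [-5.20730502  3.19063236  5.87571184] [ 0.72789485  1.54085031 -0.19137685] [-0.24  0.53  0.41  1.41 -0.15  1.59  1.75]
[-0.08, -0.4, -0.03]
[-0.06, -0.8, -0.02]
[0.06, -1.18, 0.02]
[0.27, -1.52, 0.1]
[0.55, -1.79, 0.2]
[0.89, -1.98, 0.32]
[1.26, -2.06, 0.46]
[1.64, -2.04, 0.6]
[2.0, -1.92, 0.73]
[2.32, -1.7, 0.84]
```

```bash
python3 -m inch '[[[-0.06,-0.4,-0.02,0,0,0,1],[-0.04,-0.8,-0.01,0,0,0,1],[0.08,-1.18,0.03,0,0,0,1],[0.29,-1.52,0.11,0,0,0,1],[0.57,-1.79,0.21,0,0,0,1],[0.91,-1.98,0.33,0,0,0,1],[1.28,-2.06,0.47,0,0,0,1],[1.66,-2.04,0.61,0,0,0,1],[2.02,-1.92,0.74,0,0,0,1],[2.34,-1.7,0.85,0,0,0,1]]]'
python3 - <<'E'
from h import *
a=cloud(dict(np.load('s0.npz')));g=grab('scene');P=cloud(g);np.savez('s3.npz',**g)
# detector/lever carriage top rise: post-region points
for P_ in(a,P):
    x,y,z=P_[...,0],P_[...,1],P_[...,2]
    m=(x>440)&(x<475)&(y>70)&(y<105)&(z>100)&(z<200);print('knob',m.sum(),np.percentile(P_[m],[50,90],axis=0).round(1))
    m=(x>495)&(x<560)&(y>-5)&(y<60)&(z>150)&(z<240);print('det',m.sum(),np.percentile(P_[m][:,2],[90,98]).round(1))
    m=(x>380)&(x<495)&(y>-260)&(y<-190)&(z>10);print('case',P_[m].mean(0).round(1))
x,y,z=P[...,0],P[...,1],P[...,2]
m=(x>530)&(x<572)&(y>-100)&(y<-60)&(z>225)&(z<290);print('hubtop',m.sum(),np.percentile(P[m][:,2],[10,30,50,70,90]).round(1))
print(get_state()['ft_force'],get_state()['moment'],get_state()['joint_positions'].round(2))
circ(-130.5,-280.5)
E
```

```text
clock: 11.12
position: [512.0, -127.3, 288.8]
tool_rot: [-0.006, -2.8, 0.001]
ft_force: [5.4, -1.1, 3.1]
width: 22.4
grip_force: 30.0
knob 72 [[453.3  85.5 125.2]
 [461.3  92.4 135.4]]
det 262 [168.7 170.6]
case [ 393.1 -249.9  537. ]
knob 75 [[453.3  85.8 134.4]
 [461.7  91.9 144.2]]
det 319 [176.7 178.2]
case [ 393.1 -250.1  538.1]
hubtop 206 [232.9 247.  249.8 250.8 252.3]
[ 1.20834302 -0.53150026  3.29516492] [-0.17871428 -1.01918343  0.02827486] [-0.19  0.38  0.44  1.65 -0.08  1.49  1.84]
[0.25, 0.3, 0.09]
[0.43, 0.66, 0.16]
[0.51, 1.06, 0.18]
[0.49, 1.46, 0.18]
[0.37, 1.85, 0.13]
[0.16, 2.19, 0.06]
[-0.12, 2.46, -0.04]
[-0.46, 2.64, -0.17]
[-0.83, 2.72, -0.3]
[-1.21, 2.7, -0.44]
```

```bash
python3 -m inch '[[[0.25,0.3,0.09,0,0,0,1],[0.43,0.66,0.16,0,0,0,1],[0.51,1.06,0.18,0,0,0,1],[0.49,1.46,0.18,0,0,0,1],[0.37,1.85,0.13,0,0,0,1],[0.16,2.19,0.06,0,0,0,1],[-0.12,2.46,-0.04,0,0,0,1],[-0.46,2.64,-0.17,0,0,0,1],[-0.83,2.72,-0.3,0,0,0,1],[-1.21,2.7,-0.44,0,0,0,1]]]'
python3 - <<'E'
from h import *
print(get_state()['ft_force'],get_state()['moment'],get_state()['joint_positions'].round(2))
circ(79.5,-70.5)
E
```

```text
clock: 12.42
position: [559.6, -17.8, 288.9]
tool_rot: [-0.004, -2.784, -0.003]
ft_force: [-4.5, -0.3, 10.6]
width: 22.2
grip_force: 30.0
[-4.5243946  -0.30805043 10.62182898] [-0.41981241  1.61675414 -0.08041672] [-0.31  0.44  0.39  1.55 -0.14  1.54  1.67]
[-0.36, -0.13, -0.13]
[-0.68, -0.35, -0.25]
[-0.93, -0.65, -0.34]
[-1.11, -1.01, -0.4]
[-1.19, -1.4, -0.43]
[-1.17, -1.81, -0.42]
[-1.05, -2.19, -0.38]
[-0.84, -2.53, -0.31]
[-0.56, -2.8, -0.2]
[-0.22, -2.99, -0.08]
```

```bash
python3 -m inch '[[[-0.36,-0.13,-0.15,0,0,0,1],[-0.68,-0.35,-0.27,0,0,0,1],[-0.93,-0.65,-0.36,0,0,0,1],[-1.11,-1.01,-0.42,0,0,0,1],[-1.19,-1.4,-0.45,0,0,0,1],[-1.17,-1.81,-0.44,0,0,0,1],[-1.05,-2.19,-0.4,0,0,0,1],[-0.84,-2.53,-0.33,0,0,0,1],[-0.56,-2.8,-0.22,0,0,0,1],[-0.22,-2.99,-0.1,0,0,0,1]]]'
python3 - <<'E'
from h import *
print(get_state()['ft_force'],get_state()['moment'],get_state()['joint_positions'].round(2))
circ(-70.5,-190.5,8)
E
```

```text
clock: 13.68
position: [572.1, -136.6, 289.0]
tool_rot: [-0.003, -2.795, -0.006]
ft_force: [4.6, 3.0, 5.4]
width: 22.2
grip_force: 30.0
[4.6246209  3.02026953 5.4130468 ] [ 0.86077532 -1.00605157 -0.19329674] [-0.15  0.49  0.43  1.49 -0.11  1.55  1.86]
[0.37, -0.08, 0.14]
[0.75, -0.06, 0.27]
[1.11, 0.06, 0.41]
[1.43, 0.28, 0.52]
[1.69, 0.58, 0.61]
[1.86, 0.94, 0.68]
[1.94, 1.34, 0.71]
[1.92, 1.74, 0.7]
```

```bash
python3 -m inch '[[[0.37,-0.08,0.14,0,0,0,1],[0.75,-0.06,0.27,0,0,0,1],[1.11,0.06,0.41,0,0,0,1],[1.43,0.28,0.52,0,0,0,1],[1.69,0.58,0.61,0,0,0,1],[1.86,0.94,0.68,0,0,0,1],[1.94,1.34,0.71,0,0,0,1],[1.92,1.74,0.7,0,0,0,1],[1.92,1.74,0.7,0,0,0,1],[1.92,1.74,0.7,0,0,0,0.5]]]'; python3 -m inch '[[[0,0,0,0,0,0,0.5],[0,0,0,0,0,0,0.5],[0.2,0,-0.6,0,0,0,0.5],[0.5,0,-1.5,0,0,0,0.3]]]'
python3 - <<'E'
from h import *
s=get_state();print(s['width'],s['position'])
print(rows([515,-125,350],tool(0,-30)))
E
```

```text
clock: 14.92
position: [488.1, -67.3, 287.7]
tool_rot: [-0.004, -2.787, -0.003]
ft_force: [-0.0, 0.4, 0.1]
width: 26.8
grip_force: 0.0
clock: 15.42
position: [490.4, -68.4, 351.2]
tool_rot: [-0.006, -2.788, -0.002]
ft_force: [0.7, 0.3, 1.4]
width: 48.1
grip_force: 0.0
48.094878536280014 [490.38438712 -68.39816865 351.18601845]
[-5.9300e-01 -1.4120e+00 -1.8800e-01  1.0000e-03 -1.0052e+01 -5.3000e-02]
```

```bash
python3 -m inch '[[[0.2,-0.3,-0.9,0,-2,0,0.3],[0,-0.7,-0.9,0,-4,0,0.3],[-0.2,-1.1,-0.7,0,-6,0,0.3],[-0.4,-1.4,-0.5,0,-8,0,0.3],[-0.6,-1.4,-0.3,0,-10,0,0.3],[-0.6,-1.4,-0.3,0,-10,0,0.3],[-0.6,-1.4,-0.3,0,-10,0,0.3]]]'
python3 - <<'E'
from h import *
w=grab('wrist');np.savez('w2.npz',**w);P=cloud(w)
np.set_printoptions(linewidth=250,suppress=True)
u,v=map(int,proj(w,[521,-135,105]));print(u,v)
print(P[v-14:v+14,u-20:u+20:2,2].round(0)) 
u0,v0=u,v
im=np.zeros((600,800,3),np.uint8)
im[:,:500]=cv2.resize(w['pixels'][v-30:v+30,u-25:u+25],(500,600),interpolation=2)
u,v=map(int,proj(w,[545,-75,240]))
im[:300,500:]=cv2.resize(w['pixels'][v-40:v+40,u-40:u+40],(300,300),interpolation=2)
cv2.imwrite('pics/i.png',cv2.cvtColor(im,4))
E
```

```text
clock: 16.3
position: [519.2, -124.7, 356.3]
tool_rot: [0.005, 2.618, -0.002]
ft_force: [0.7, -0.3, 0.2]
width: 61.1
grip_force: 0.0
246 71
[[  4.   6.   4.   5.   0.  17.  17.  19.  32.  34.  34.  34.  37.  25.  27.  27.  27.  28.  30.  29.]
 [  5.   4.   4.   4.   1.  16.  21.  34.  36.  39.  39.  40.  40.  29.  29.  30.  31.  32.  30.  31.]
 [ -0.  -0.   2.   2.  -1.  15.  26.  39.  41.  41.  42.  45.  45.  30.  29.  31.  31.  31.  31.  31.]
 [  2.   1.   1.   1.   0.  16.  30.  44.  44.  46.  46.  47.  49.  31.  29.  28.  30.  32.  30.  30.]
 [  1.   0.   0.   2.  -0.  28.  30.  50.  47.  50.  50.  52.  53.  31.  31.  31.  31.  30.  30.  31.]
 [  1.   1.   2.   0.   1.  14.  32.  52.  52.  54.  55.  55.  57.  29.  31.  30.  30.  31.  31.  30.]
 [  1.   0.   1.  -0.   1.  14.  29.  56.  57.  57.  58.  61.  60.  30.  31.  31.  29.  31.  30.  30.]
 [  0.   0.   1.   2.   1.   2.  32.  60.  61.  61.  62.  63.  64.  30.  31.  32.  30.  30.  30.  30.]
 [  1.   0.   1.  -1.   1.   0.  30.  63.  66.  66.  65.  68.  70.  31.  29.  31.  31.  30.  30.  32.]
 [  3.   4.   0.   1.   1.   2.  
[... 1224 characters left out ...]
 118. 117. 118. 117. 114. 111. 111. 111. 112.  31.  32. 106. 107. 106. 107.  95.]
 [  2. 117. 119. 118. 118. 117. 117. 118. 117. 113. 114. 113. 114.  31.  31. 106. 105. 105. 105.  98.]
 [  4. 118. 118. 118. 119. 117. 118. 116. 116. 116. 116. 118. 117.  30.  32. 107. 107. 106. 106.  99.]
 [  3. 118. 118. 116. 118. 118. 118. 119. 119. 119. 118. 119. 120.  30.  32. 108. 106. 106. 107. 104.]
 [  3. 117. 117. 117. 117. 118. 120. 122. 121. 123. 124.  nan 123.  30.  30. 107. 105. 105. 106. 107.]
 [  2.  -1. 118. 117. 117. 118. 122. 124. 126. 124. 126. 127. 128.  29.  31. 108. 108. 108. 110. 110.]
 [  2.   1. 117. 118. 118. 118. 126. 126. 127. 128. 129. 129. 128.  30.  30. 110. 111. 111. 111. 112.]]
```

View pics/i.png

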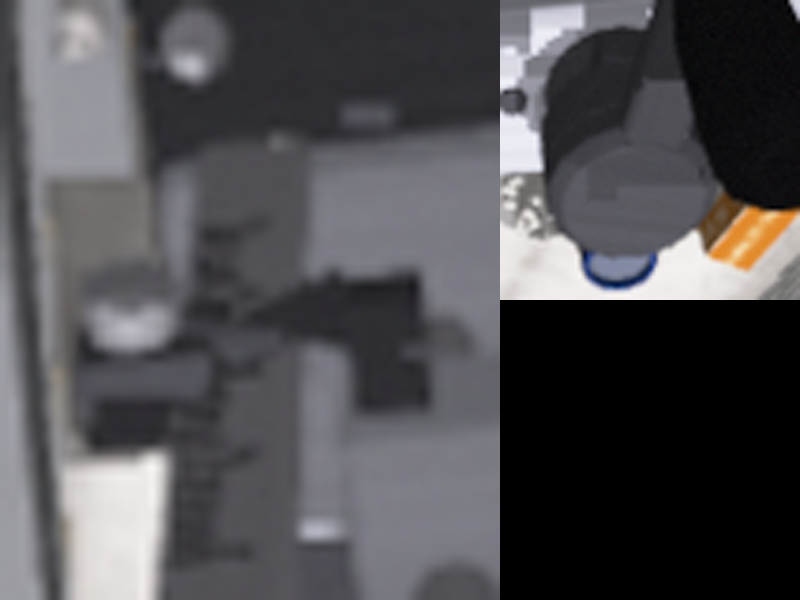

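Run:
```python
from h import *
R=Ro.from_rotvec([-0.006,-2.788,-0.002])
print(rows([490.4,-68.4,352],R),rows([488.5,-67.3,288.5],R))
```

```text
[ 0.698  1.407 -0.27  -0.016 10.065  0.012] [ 1.534  1.435  1.08  -0.016 10.065  0.012]
```

```bash
python3 -m inch '[[[0.1,0.3,-0.8,0,2,0,0.3],[0.2,0.7,-1,0,4,0,0.3],[0.3,1.1,-0.9,0,6,0,0.3],[0.5,1.4,-0.6,0,8,0,0.3],[0.7,1.41,-0.27,0,10.06,0,0.3],[0.7,1.41,-0.27,0,10.06,0,0.3],[0.7,1.41,-0.27,0,10.06,0,0.3],[1.1,1.43,0.4,0,10.06,0,0.3],[1.53,1.43,1.08,0,10.06,0,0.3],[1.53,1.43,1.08,0,10.06,0,0.3]]]'
python3 - <<'E'
from h import *
R=Ro.from_rotvec([-0.006,-2.788,-0.002]);print(rows([488.3,-67.3,288.3],R))
w=grab('wrist');P=cloud(w);x,y,z=P[...,0],P[...,1],P[...,2]
m=(x>450)&(x<530)&(y>-100)&(y<-30)&(z>310)&(z<325);print(m.sum(),np.median(P[m],0))
circ(169.5,19.5)
E
```

```text
clock: 17.6
position: [485.3, -67.7, 287.4]
tool_rot: [-0.007, -2.787, -0.002]
ft_force: [-0.3, 0.4, 0.2]
width: 61.1
grip_force: 0.0
[-0.062  0.009 -0.046  0.004 -0.006 -0.004]
1308 [496.85442849 -67.71621416 316.96968481]
[-0.12, 0.38, -0.04]
[-0.32, 0.72, -0.12]
[-0.61, 0.99, -0.22]
[-0.95, 1.18, -0.34]
[-1.32, 1.26, -0.48]
[-1.7, 1.24, -0.62]
[-2.06, 1.12, -0.75]
[-2.38, 0.9, -0.87]
[-2.63, 0.6, -0.96]
[-2.81, 0.23, -1.02]
```

```bash
python3 -m inch '[[[-0.07,0.01,-0.04,0,0,0,0.6],[-0.07,0.01,-0.04,0,0,0,1],[-0.07,0.01,-0.04,0,0,0,1],[-0.07,0.01,-0.04,0,0,0,1],[-0.07,0.01,-0.04,0,0,0,1],[-0.07,0.01,-0.04,0,0,0,1],[-0.07,0.01,-0.04,0,0,0,1],[-0.07,0.01,-0.04,0,0,0,1]]]'; python3 -m inch '[[[-0.12,0.38,-0.04,0,0,0,1],[-0.32,0.72,-0.12,0,0,0,1],[-0.61,0.99,-0.22,0,0,0,1],[-0.95,1.18,-0.34,0,0,0,1],[-1.32,1.26,-0.48,0,0,0,1],[-1.7,1.24,-0.62,0,0,0,1],[-2.06,1.12,-0.75,0,0,0,1],[-2.38,0.9,-0.87,0,0,0,1],[-2.63,0.6,-0.96,0,0,0,1],[-2.81,0.23,-1.02,0,0,0,1]]]'
python3 - <<'E'
from h import *
circ(19.5,-55.5,5)
def knob(P):
    x,y,z=P[...,0],P[...,1],P[...,2]
    m=(x>440)&(x<475)&(y>70)&(y<105)&(z>100)&(z<200);q=P[m];return np.percentile(q[:,2],[80,90,95]).round(1)
for d in(dict(np.load('s0.npz')),dict(np.load('s3.npz')),grab('scene')): print(knob(cloud(d)))
E
```

```text
clock: 18.65
position: [489.9, -67.6, 287.3]
tool_rot: [-0.006, -2.787, -0.0]
ft_force: [-0.5, -1.9, 0.7]
width: 22.2
grip_force: 30.0
clock: 19.9
position: [609.1, -55.0, 286.3]
tool_rot: [-0.001, -2.782, -0.009]
ft_force: [-6.8, 1.6, 3.4]
width: 22.3
grip_force: 30.0
[-0.08, -0.4, -0.03]
[-0.06, -0.8, -0.02]
[0.06, -1.18, 0.02]
[0.27, -1.52, 0.1]
[0.55, -1.79, 0.2]
[133.7 135.4 136.2]
[143.3 144.2 144.5]
[162.  163.1 163.5]
```

```bash
python3 -m inch '[[[-0.05,-0.4,-0.02,0,0,0,1],[-0.03,-0.8,-0.01,0,0,0,1],[0.09,-1.18,0.03,0,0,0,1],[0.3,-1.52,0.11,0,0,0,1],[0.58,-1.79,0.21,0,0,0,1],[0.58,-1.79,0.21,0,0,0,1],[0.58,-1.79,0.21,0,0,0,1]]]'; python3 -m inch '[[[0,0,0,0,0,0,0.5],[0,0,0,0,0,0,0.4],[0,0,0,0,0,0,0.4],[0.2,0,-0.6,0,0,0,0.4],[0.6,0,-1.7,0,0,0,0.4],[0.7,0,-2,0,0,0,0.4],[0.7,0,-2,0,0,0,0.4]]]'
python3 - <<'E'
from h import *
print(rows([515,-125,375],tool(0,-30)))
E
```

```text
clock: 20.82
position: [585.4, -129.6, 287.0]
tool_rot: [-0.005, -2.789, -0.001]
ft_force: [1.8, 0.4, 5.8]
width: 22.3
grip_force: 30.0
clock: 21.7
position: [586.1, -130.2, 371.6]
tool_rot: [-0.006, -2.788, -0.001]
ft_force: [0.4, -0.8, -0.6]
width: 52.0
grip_force: 0.0
[ 1.6970e+00  1.2200e-01  5.3600e-01 -7.0000e-03 -1.0048e+01 -5.3000e-02]
```

```bash
python3 -m inch '[[[0.5,0.03,0,0,-2,0,0.4],[1,0.06,0.2,0,-4,0,0.4],[1.4,0.1,0.4,0,-6,0,0.4],[1.7,0.12,0.54,0,-8,0,0.4],[1.7,0.12,0.54,0,-10,0,0.4],[1.7,0.12,0.54,0,-10,0,0.4],[1.7,0.12,0.54,0,-10,0,0.4]]]'
python3 - <<'E'
from h import *
w=grab('wrist');np.savez('w3.npz',**w);P=cloud(w)
np.set_printoptions(linewidth=250,suppress=True)
u,v=map(int,proj(w,[521,-135,112]));print(u,v)
print('x');print(P[v-9:v+9,u-14:u+16:2,0].round(0)); print('z');print(P[v-9:v+9,u-14:u+16:2,2].round(0)) 
im=cv2.resize(w['pixels'][v-30:v+30,u-40:u+40],(800,600),interpolation=2)
cv2.imwrite('pics/j.png',cv2.cvtColor(im,4))
E
```

```text
clock: 22.58
position: [515.7, -124.6, 375.0]
tool_rot: [0.005, 2.625, -0.002]
ft_force: [1.4, -0.0, 1.2]
width: 52.6
grip_force: 0.0
246 72
x
[[547. 547. 547. 538. 528. 527. 527. 527. 527. 526. 537. 537. 538. 537. 537.]
 [549. 549. 549. 539. 528. 527. 527. 527. 526. 526. 539. 538. 539. 539. 539.]
 [550. 550. 550. 540. 528. 528. 527. 527. 527. 526. 540. 540. 540. 540. 540.]
 [552. 515. 515. 541. 527. 527. 527. 527. 527. 526. 541. 541. 541. 541. 542.]
 [516. 515. 515. 515. 528. 527. 527. 526. 527. 526. 543. 544. 543. 543. 543.]
 [515. 515. 515. 516. 527. 528. 527. 526. 527. 526. 545. 545. 545. 545. 545.]
 [515. 515. 516. 517. 528. 527. 527. 526. 527. 526. 546. 517. 546. 546. 546.]
 [517. 517. 517. 518. 527. 527. 527. 527. 527. 527. 518. 518. 520. 520. 519.]
 [518. 518. 518. 519. 519. 519. 527. 527. 526. 520. 519. 519. 520. 520. 519.]
 [519. 519. 520. 520. 520. 520. 520. 521. 521. 520. 520. 520. 520. 519. 519.]
 [520. 521. 521. 521. 521. 521. 522. 522. 522. 521. 521. 521. 520. 521. 521.]
 [522. 521. 522. 522. 522. 522. 523. 523. 523. 522. 522. 522. 521. 521. 522.]
 [522. 522. 522. 523.
[... 1154 characters left out ...]
117. 117. 114. 113. 113. 113. 113. 111. 112. 112. 113. 114. 114. 115. 116.]
 [116. 115. 115. 113. 113. 113. 112. 112. 112. 114. 115. 115. 116. 114. 115.]
 [115. 116. 114. 116. 116. 114. 112. 113. 113. 114. 114. 116. 116. 116. 115.]
 [118. 118. 117. 117. 119. 117. 113. 113. 111. 113. 115. 115. 116. 116. 115.]
 [118. 118. 118. 118. 118. 118. 112. 109. 109. 112. 113. 113. 112.  nan 113.]
 [118. 118. 117. 118. 118. 117. 112. 114. 114. 113.  30.  30. 113. 114. 114.]
 [118. 116. 120. 118. 117. 116. 115. 117. 117. 117.  31.  nan 114. 114. 114.]
 [119. 119. 117. 118. 118. 118. 119. 118. 120. 122.  31.  30. 112. 114. 114.]
 [119. 118. 118. 118. 122. 122. 121. 123. 123. 123.  30.  30. 113. 113. 113.]]
```

View pics/j.png

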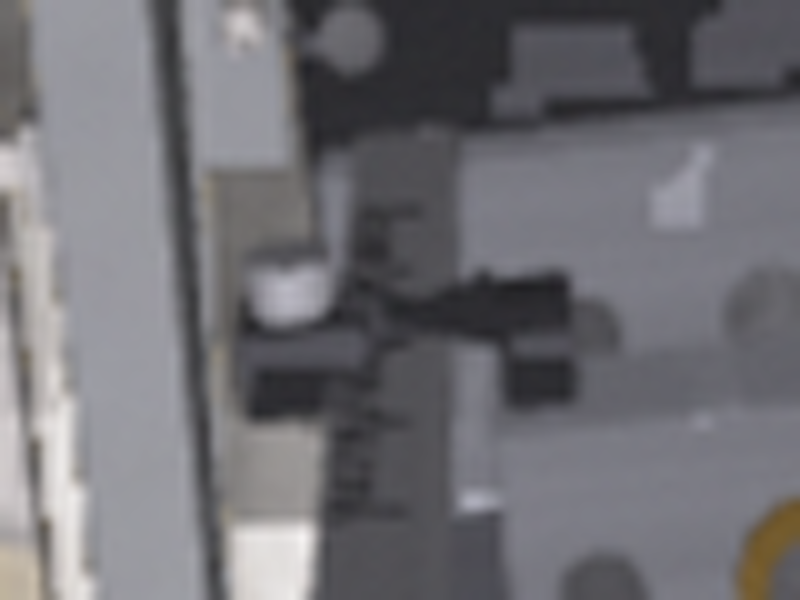

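Run:
```python
from h import *
for f in('t0.npz','s0.npz'):
    P=cloud(dict(np.load(f)));x,y,z=P[...,0],P[...,1],P[...,2]
    for y0 in range(80,300,20):
        m=(x>450)&(x<800)&(y>y0)&(y<y0+20)&(z>190);print(y0,P[m][:,0].min().round() if m.any() else None,end='; ')
    print()
s=grab('scene');t=grab('top')
for n,d in(('s',s),('t',t)):
    P=cloud(d);x,y,z=P[...,0],P[...,1],P[...,2]
    m=(x>435)&(x<475)&(y>70)&(y<105)&(z>158)&(z<175);print('knobtop',m.sum(),np.median(P[m],0).round(1), cv2.minEnclosingCircle(P[m][:,:2].astype(np.float32)) if m.any() else '')
    m=(x>470)&(x<500)&(y>75)&(y<110)&(z>100)&(z<175);print('bar',m.sum(),np.percentile(P[m][:,2],[50,90]).round(1) if m.any() else '')
    m=(x>490)&(x<590)&(y>-15)&(y<65)&(z>150);print('det',m.sum(),np.percentile(P[m],[1,99],axis=0).round(1) if m.any() else '')
    m=(x>530)&(x<572)&(y>-100)&(y<-55)&(z>225)&(z<258);print('hub',m.sum(),np.percentile(P[m][:,2],[50,70,90]).round(1) if m.any() else '')
print(get_state()['joint_positions'].round(2))
```

```text
80 684.0; 100 634.0; 120 611.0; 140 607.0; 160 611.0; 180 618.0; 200 627.0; 220 634.0; 240 643.0; 260 652.0; 280 660.0; 
80 690.0; 100 636.0; 120 612.0; 140 606.0; 160 611.0; 180 617.0; 200 627.0; 220 634.0; 240 643.0; 260 651.0; 280 658.0; 
knobtop 37 [455.   86.4 163.5] ((456.16717529296875, 87.32294464111328), 8.791308403015137)
bar 64 [137.3 141.8]
det 429 [[517.9  -3.9 151.2]
 [555.5  51.2 200.7]]
hub 297 [249.1 250.3 251.8]
knobtop 41 [455.6  87.7 164.4] ((455.84759521484375, 86.92095947265625), 8.750533103942871)
bar 79 [138.8 141.7]
det 324 [[518.   -5.9 166.6]
 [553.3  51.9 200.4]]
hub 327 [249.5 250.2 251.5]
[-0.2  -0.12  0.38  2.02 -0.06  0.72  1.79]
```

Run:
```python
from h import *
R=tool(-25,0)
print(rows([442,57,250],R),rows([442,57,164],R))
```

```text
[3.177 4.54  1.785 1.271 5.839 4.848] [4.241 4.542 3.654 1.271 5.839 4.848]
```

```bash
python3 -m inch '[[[0.8,1.13,0.45,0.32,1.46,1.21,1],[1.59,2.27,0.89,0.64,2.92,2.42,1],[2.38,3.4,1.34,0.95,4.38,3.64,1],[3.18,4.54,1.79,1.27,5.84,4.85,1],[3.18,4.54,1.79,1.27,5.84,4.85,1],[3.18,4.54,1.79,1.27,5.84,4.85,1],[3.18,4.54,1.79,1.27,5.84,4.85,1],[3.18,4.54,1.79,1.27,5.84,4.85,1]]]'
python3 - <<'E'
from h import *
R=tool(-25,0)
print(rows([442,57,164],R),get_state()['joint_positions'].round(2))
w=grab('wrist');P=cloud(w);x,y,z=P[...,0],P[...,1],P[...,2]
m=(x>435)&(x<475)&(y>70)&(y<105)&(z>158)&(z<175);print('knobtop',m.sum(),np.median(P[m],0).round(1), cv2.minEnclosingCircle(P[m][:,:2].astype(np.float32)) if m.any() else '')
E
```

```text
clock: 23.72
position: [440.9, 56.3, 250.3]
tool_rot: [0.683, 3.064, 0.003]
ft_force: [-0.7, -0.8, 0.2]
width: 0.5
grip_force: 0.0
[-0.014  0.023  2.157  0.028  0.019 -0.025] [-0.3   0.08  0.09  2.05 -0.01  1.02  0.92]
knobtop 301 [457.4  85.5 165.2] ((458.9133605957031, 85.48261260986328), 8.851910591125488)
```

```bash
python3 -m inch '[[[0,0,1,0,0,0,1],[0,0,1.8,0,0,0,1],[0,0,2.15,0,0,0,1],[0,0,2.15,0,0,0,1],[0,0,2.15,0,0,0,1]]]'
python3 - <<'E'
from h import *
s=get_state();p=s['position'];print(s['ft_force'])
n=np.array([.4226,.9063,0]);pv=np.array([530,99.5,0])
for a in list(range(190,120,-7))+[117]:
    K=pv+76*np.r_[np.cos(np.radians(a)),np.sin(np.radians(a)),0]; T=K-24*n; T[2]=p[2]
    print(a,T.round(0),rows(T,Ro.from_rotvec(s['tool_rot']))[:3])
E
```

```text
clock: 24.4
position: [441.5, 57.3, 164.7]
tool_rot: [0.681, 3.064, 0.004]
ft_force: [0.2, -0.8, -0.1]
width: 0.5
grip_force: 0.0
[ 0.15328491 -0.84416959 -0.12754874]
190 [445.  65. 165.] [-0.002  0.202  0.001]
183 [444.  74. 165.] [0.119 0.399 0.001]
176 [444.  83. 165.] [0.216 0.61  0.001]
169 [445.  92. 165.] [0.286 0.832 0.002]
162 [448. 101. 165.] [0.328 1.06  0.002]
155 [451. 110. 165.] [0.342 1.291 0.003]
148 [455. 118. 165.] [0.328 1.523 0.004]
141 [461. 126. 165.] [0.286 1.751 0.005]
134 [467. 132. 165.] [0.217 1.972 0.005]
127 [474. 138. 165.] [0.121 2.183 0.006]
117 [485. 145. 165.] [-0.059  2.461  0.007]
```

```bash
python3 -m inch '[[[0,0.2,0,0,0,0,1],[0.12,0.4,0,0,0,0,1],[0.22,0.61,0,0,0,0,1],[0.29,0.83,0,0,0,0,1],[0.33,1.06,0,0,0,0,1],[0.34,1.29,0,0,0,0,1],[0.33,1.52,0,0,0,0,1],[0.29,1.75,0,0,0,0,1],[0.22,1.97,0,0,0,0,1],[0.15,2.12,0,0,0,0,1]]]'
```

```text
clock: 25.65
position: [471.8, 137.1, 163.8]
tool_rot: [0.68, 3.066, 0.003]
ft_force: [-1.5, -1.0, -0.2]
width: 0.5
grip_force: 0.8
```

```bash
python3 -m inch '[[[-0.05,0.1,0,0,0,0,1],[-0.1,0.2,0,0,0,0,1],[-0.15,0.27,0,0,0,0,1],[-0.19,0.32,0,0,0,0,1],[-0.19,0.32,0,0,0,0,1]]]'
python3 - <<'E'
from h import *
s=get_state();print(s['ft_force'])
for n in('wrist','scene'):
    P=cloud(grab(n));x,y,z=P[...,0],P[...,1],P[...,2]
    m=(x>470)&(x<520)&(y>145)&(y<190)&(z>156)&(z<172);print(n,m.sum(),np.median(P[m],0).round(1), cv2.minEnclosingCircle(P[m][:,:2].astype(np.float32)) if m.any() else '')
E
```

```text
clock: 26.28
position: [483.8, 145.0, 163.8]
tool_rot: [0.681, 3.066, 0.003]
ft_force: [-0.7, -0.2, -0.3]
width: 0.8
grip_force: 0.3
[-0.69834057 -0.24171142 -0.29797932]
wrist 208 [477.8 149.7 164.6] ((477.0886535644531, 150.40109252929688), 5.686009407043457)
scene 5 [475.9 152.7 158.7] ((475.4683532714844, 152.0948486328125), 6.865179061889648)
```

Run:
```python
from h import *
im=[]
for n in('wrist','top','scene'):
    w=grab(n);P=cloud(w);u,v=map(int,proj(w,[485,155,160]));print(n,u,v)
    k=60 if n=='wrist' else 30
    v=np.clip(v,k,384-k);u=np.clip(u,k,512-k)
    im.append(cv2.resize(w['pixels'][v-k:v+k,u-k:u+k],(266,266),interpolation=2))
    x,y,z=P[...,0],P[...,1],P[...,2]
    m=(x>430)&(x<535)&(y>75)&(y<200)&(z>135)&(z<172);q=P[m];print(m.sum())
    h=cv2.resize
    for x0 in range(440,530,10): print(x0,[(int(np.nanmax(q[s,2])) if (s:=(q[:,0]>=x0)&(q[:,0]<x0+10)&(q[:,1]>=y0)&(q[:,1]<y0+10)).any() else 0) for y0 in range(80,200,10)])
cv2.imwrite('pics/k.png',cv2.cvtColor(np.hstack(im),4))
```

```text
wrist 270 228
500
440 [0, 0, 0, 0, 0, 0, 0, 0, 0, 0, 0, 0]
450 [0, 0, 0, 0, 0, 0, 0, 0, 0, 0, 0, 0]
460 [0, 0, 0, 0, 0, 0, 0, 0, 0, 0, 0, 0]
470 [0, 0, 0, 0, 0, 0, 171, 171, 0, 0, 0, 0]
480 [0, 0, 0, 0, 0, 0, 0, 0, 142, 0, 0, 0]
490 [0, 0, 0, 0, 0, 0, 0, 0, 0, 0, 0, 0]
500 [0, 0, 0, 0, 0, 0, 0, 0, 0, 0, 0, 0]
510 [0, 0, 0, 0, 0, 0, 0, 0, 0, 0, 0, 0]
520 [0, 0, 0, 0, 0, 0, 0, 0, 0, 0, 0, 0]
top 205 216
122
440 [0, 0, 0, 0, 0, 0, 0, 0, 0, 0, 0, 0]
450 [0, 0, 0, 0, 0, 0, 0, 0, 0, 0, 0, 0]
460 [0, 0, 0, 0, 0, 0, 0, 0, 0, 0, 0, 0]
470 [0, 0, 0, 0, 0, 0, 0, 0, 0, 0, 0, 0]
480 [0, 0, 0, 0, 0, 0, 0, 0, 0, 0, 0, 0]
490 [0, 0, 0, 0, 0, 0, 0, 0, 0, 0, 0, 0]
500 [0, 0, 0, 137, 141, 0, 0, 0, 0, 0, 0, 0]
510 [143, 143, 145, 143, 141, 141, 0, 0, 0, 0, 0, 0]
520 [144, 170, 171, 143, 140, 0, 0, 0, 0, 0, 0, 0]
scene 199 211
34
440 [0, 0, 0, 0, 0, 0, 0, 0, 0, 0, 0, 0]
450 [0, 0, 0, 0, 0, 0, 0, 0, 0, 0, 0, 0]
460 [0, 0, 0, 0, 0, 0, 159, 0, 0, 0, 0, 0]
470 [0, 0, 0, 0, 0, 0, 159, 161, 147, 0, 0, 0]
480 [0, 0, 0, 0, 0, 0, 0, 135, 149, 138, 0, 0]
490 [0, 0, 0, 0, 0, 0, 0, 0, 0, 0, 0, 0]
500 [0, 0, 0, 0, 0, 0, 0, 0, 0, 0, 0, 0]
510 [139, 0, 0, 0, 0, 0, 0, 0, 0, 0, 0, 0]
520 [142, 0, 0, 0, 0, 0, 0, 0, 0, 0, 0, 0]
```

View pics/k.png

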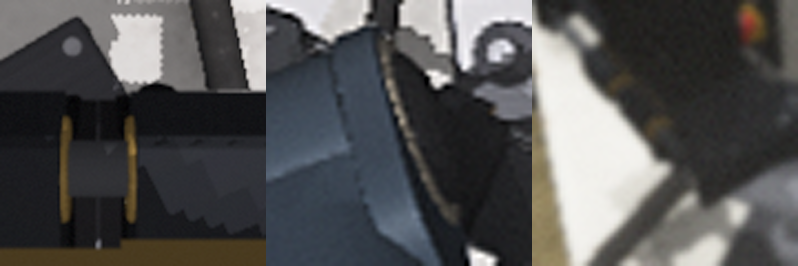

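```bash
python3 -m inch '[[[-0.04,0.05,0,0,0,0,1],[-0.07,0.1,0,0,0,0,1],[-0.11,0.15,0,0,0,0,1],[-0.11,0.15,0,0,0,0,1]]]'
```

```text
clock: 27.02
position: [489.2, 148.0, 163.4]
tool_rot: [-0.681, -3.066, 0.0]
ft_force: [-3.3, -3.0, 0.8]
width: 0.8
grip_force: 1.7
```

```bash
python3 -m inch '[[[-0.04,0.05,0,0,0,0,1],[-0.07,0.1,0,0,0,0,1],[-0.11,0.15,0,0,0,0,1],[-0.11,0.15,0,0,0,0,1]]]'
```

```text
clock: 27.52
position: [491.0, 147.8, 162.3]
tool_rot: [-0.68, -3.056, 0.014]
ft_force: [-13.5, -9.8, 8.4]
width: 0.1
grip_force: 7.2
```

```bash
python3 -m inch '[[[0.1,-0.3,-0.1,0,0,0,1],[0.2,-0.8,-0.3,0,0,0,1],[0.2,-0.8,-1.5,0,0,0,1],[0.2,-1.5,-3,0,0,0,1],[1,-2.5,-4.5,0,0,0,1],[1,-3,-5,0,0,0,1],[1,-3,-5,0,0,0,1]]]'
python3 - <<'E'
from h import *
for n in('scene','top','wrist'):
    P=cloud(grab(n));x,y,z=P[...,0],P[...,1],P[...,2]
    m=(x>450)&(x<530)&(y>125)&(y<200)&(z>157)&(z<172);q=P[m]
    if len(q):
        c=np.median(q,0);print(n,len(q),c.round(1),'az',np.degrees(np.arctan2(c[1]-99.5,c[0]-530)).round(1),np.hypot(c[1]-99.5,c[0]-530))
    m=(x>530)&(x<572)&(y>-100)&(y<-55)&(z>225)&(z<258);print('hub',m.sum(),np.percentile(P[m][:,2],[50,70,90]).round(1) if m.any() else '')
    m=(x>490)&(x<590)&(y>-15)&(y<65)&(z>150);print('det',np.percentile(P[m][:,2],[99]).round(1) if m.any() else '')
E
```

```text
clock: 28.4
position: [409.8, 58.3, 367.4]
tool_rot: [0.684, 3.057, 0.01]
ft_force: [-0.3, 0.4, 0.1]
width: 0.8
grip_force: 0.0
scene 30 [491.2 164.3 164.5] az 120.9 75.55467299076432
hub 299 [249.3 250.5 251.8]
det [200.]
top 39 [491.2 165.4 163.9] az 120.5 76.43932481240626
hub 331 [249.4 250.3 251.3]
det [200.1]
wrist 147 [493.2 163.4 165. ] az 119.9 73.72817154260346
hub 0 
det
```

```bash
python3 -c "
from rig import *
print(finish_job())"
```

```text
the job is handed in; nothing more can be done
None
```

I handed the job in at 28.4 s: the crank is fully down on the screw end, the two pointers are level to within about 1 mm by camera, and the clamp lever is at its stop. The arm is clear of everything, but no verdict came back after hand-in.

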